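Load an injector into the rotary V-fixture and hold it down for clamping

ROBOT

A 6-joint arm with a two-finger parallel gripper is mounted at the origin on the work surface. World frame = base frame: x ahead of the robot, y to its left, z up, the work surface at z = 0. Lengths are in m, angles in rad, forces in N, time in s.
With the tool pointing down it reaches from about 0.35 to 0.85 m from the base axis. Payload 8.1 kg.
Tool frame: the origin (TCP) lies on the centre line of the jaws, within the pads' length; the fingertips stand robot.tips_ahead ahead of it and the grasp point (between the pads) lies 8 mm behind it (robot.tips_ahead is the distance from the TCP to the fingertips, in m); z points along the fingers, y is the direction in which the jaws open and shut (so a half turn about z gives the same grasp; the last joint's range is limited). The gripper opens to 93 mm and grips with 3 to 60 N. Pads are 15 mm wide; open, the fingers measure 128 mm over their backs; the gripper's body (75 mm by 188 mm) begins 65 mm behind the grasp point.
Start: joints at [1.262, 0.13, 1.488, -0, 1.523, -0.085], TCP at [0.133, 0.585, 0.23] pointing down, gripper open.
Joint ranges: [-2.96, 2.96], [-0.89, 2.26], [0.02, 2.5], [-1.34, 4.48], [0, 2.73], [-2.66, 2.66]. Speed limits (rad/s): [2.39, 2.39, 2.79, 3.14, 3.14, 3.14].

INTERFACE

Orientations are given as a rotation vector (axis times angle).
In Python, from plant import monitor, eyes, job, robot gives the robot as it stands.
- The arm moves only by the tool servo_tool, never from a script. Its argument "plan" is a list that holds one entry, the list of rows, each a list of 7 numbers: the closure, from -1 (fully open) to 1 (shut), so that 0 is half open, then the shift along the world's x, y, z in mm, then the turn, a rotation vector about the world's x, y, z in rad. In form: [[[hand, dx, dy, dz, ax, ay, az], ...]]. A call has 1 to 12 rows; each row shifts and turns the commanded pose from where the row before left it; what a row does not reach is not made up. A row lasts 1/10 s, in which the tool goes at most 50 mm and 8.59 degrees, less where a joint would pass 70% of its speed; a pose out of reach is approached as far as the arm can. A call with a gripper value outside its range is refused whole. The fingers move at their own pace and stop on an object; "force" is the grip in N (left out, the last holds). Time passes only in rows, so rows that do not move let the fingers close. It gives the time, the measured TCP pose, the force and the opening at its end, in the units of the state.
- monitor.read_state(): the state, without advancing time (a new reading comes with each control period).
- eyes.read_camera(name): name is "side" or "top" or "wrist"; returns the picture (384x512x3 uint8, red, green, blue); there is no depth.
- eyes.camera_info(name): a dict with "mtx" (3x3 intrinsics, pixels), "R" (3x3) and "t" (3): a world point X has camera coordinates R X + t. Camera axes: x right, y down, z forward; pixel columns grow to the right and rows downward; lengths in m; the calibration is good to about 2 mm. A picture is of the moment at which its call begins: read the wrist's pose just before it. camera_info takes no time and is no camera call; for the wrist camera it gives the pose at the moment of the call.
- job.close_job(): hands the job in, once; it reports no verdict.
The state is a dict: "t": time; "q": joint angles; "dq": joint speeds; "joint_torque": joint torques, N m; "tool_pos": TCP position; "orientation": TCP orientation; "force": force on the tool from outside, world axes, zero at the start; "wrist_torque": the same for the moment, N m; "opening": finger opening in m.
Only numpy, scipy, OpenCV 4.12 (cv2) and the standard library are available. Lean on these libraries where they do the work, as an engineer would, in place of code of your own. Each camera call takes 0.05 s, during which the arm holds its last target. There are 200 camera calls.

TASK

Turn the table of the rotary injector fixture on by its black upright handle, counter-clockwise to the next station and not past it, so that the empty V-saddle clicks in at the pointer at the front. Then pick up the loose injector from the rubber mat and lower it gently into that saddle, square, centred lengthwise and with the nozzle pointing outwards over the pointer. Finish still gripping it by its middle and pressing it firmly down, with about 15 N, so that it bears on both flanks of the V ready for its clamp to be closed; leave the other things on the bench alone.

Things in the scene. Friction and masses are not known exactly. Their poses are not given: they have to be found in the camera images.
- index_table (a joint): turn of the fixture's round table (disc 300 mm wide, top 68 mm up, four V-saddles a quarter turn apart), rad, growing counter-clockwise from above; 0 = empty saddle at the pointer; starts at the click before (-1.57) or past it, at most at -1.2. Spring detents: 3 N at the handle leaves a click or crosses the ridge (0.19 to 0.09 rad before it) into one; nearer it drops in by itself; light friction.
- hub (a point): point on the table's vertical axis, 110 mm above the bench, at the height of the axis of a seated injector. Its frame is that of the fixed green base: -x is the front, towards the robot, where a triangular steel pointer stands on the base 154 to 192 mm from the axis, its point inwards, its top 56 mm above the bench
- handle_grip (a point): grip point on the centre line of the turning handle: a black upright round post, 20 mm diameter, fixed on the table 125 mm from the hub axis, 45 degrees counter-clockwise of the empty saddle. Post top 140 mm above the bench, this point 125 mm. It passes the near side of the hub on its way to the station
- saddle: the empty V-saddle on the table. Origin: where injector_center lies when seated, 100 mm from the hub axis, 110 mm above the bench; x along the V, radially outwards; z up. Two 90 degree V-supports 20 mm long (x -45 to -25 and 25 to 45 mm), 52 mm wide, tops 2 mm below the origin, mouth 33 mm; the gap between them is free down to 38 mm below the origin, so the injector can be held by its middle
- flank_left: the +y flanks of the V of the empty saddle (on both supports): one contact line. Frame as the saddle's. The other three saddles hold injectors under closed clamps; the clamps over their inner supports reach 50 mm above the saddle origin's height
- flank_right: the -y flanks of the V of the empty saddle (on both supports): the other contact line. Frame as the saddle's. On this side, beside the inner support, stands the empty saddle's clamp strap, swung open: x -45 to -25, y -25 to -100 mm, up to 25 mm above the origin
- injector_center (a point): loose injector on the mat: centre of its plain round steel body, 26 mm diameter, 112 mm long; x along the axis to the nozzle, z up. From here: nozzle nut 22 mm diameter at x 56 to 82 mm, nozzle to 96; hexagon 26 mm across flats -56 to -70, brass stub on it 24 mm up, inlet stub to -83. Axis 13 mm above the mat. 0.34 to 0.48 kg, balanced near this point: grip across the middle
- nozzle_tip (a point): tip of the loose injector's nozzle, on its axis, 96 mm from its centre
- mat: black rubber mat 220 x 130 x 4 mm fixed on the bench, under the loose injector; origin at the centre of its underside
- wrench: bystander: steel spanner 190 mm long lying on the bench; leave it alone
- oil_can: bystander: closed aluminium can 72 mm diameter, 120 mm tall, standing on the bench; leave it alone
- pump_element: bystander: small stepped steel pump element, 34 mm diameter, 58 mm tall, standing on the bench; leave it alone
- nut_bin: bystander: grey open bin 150 x 100 x 35 mm with nozzle nuts; leave it alone
Things that resemble listed ones, but are neither listed nor needed, are in the scene too. Of the things that look like the part that bears injector_center, the largest one is meant.

How it is judged:
On the way, in this order (a step that is already met when the one before it is completed fails the run):
1. the table is turned on by one station and clicked in with the empty saddle at the pointer, before the injector is laid in (value of joint index_table between -0.05 and 0.05 rad and distance between injector_center and saddle above 0.06 m), for 0.3 s.
2. the injector lies in the saddle on both flanks (contact force between each of flank_left, flank_right and injector above 1 N and distance between injector_center and saddle below 0.012 m), for 0.2 s.
At the end, for the whole second after the job is handed in: Holding: fingers round the injector (grasp point within 28 mm of its centre), over 3 N on each V flank and 10 N on the saddle, its centre within 10 mm lengthwise, 3 mm sideways and in height of the seat, axis within 0.05 rad of the V, nozzle outwards, at rest; table within 0.05 rad of the station (value of joint index_table between -0.05 and 0.05 rad and x of injector_center in the frame of saddle between -0.01 and 0.01 m and y of injector_center in the frame of saddle between -0.003 and 0.003 m and z of injector_center in the frame of saddle between -0.003 and 0.003 m and angle between the x axis of injector_center and the x axis of saddle, either way round below 0.05 rad and x of nozzle_tip in the frame of saddle above 0.07 m and contact force between each of flank_left, flank_right and injector above 3 N and contact force between the fingers and injector above 2 N and contact force between saddle and injector above 10 N and distance between the grasp point and injector_center below 0.028 m and linear speed of injector below 0.01 m/s); the arm keeps its last pose, push and grip.
It fails at once if the table is turned the wrong way or past the station (value of joint index_table below -2.1 rad or value of joint index_table above 0.35 rad).
It fails at once if the injector is rammed into the V (over 60 N on a flank) (contact force between any of flank_left, flank_right and injector above 60 N).
It fails at once if a bystander is moved by more than 20 mm (distance of any of wrench, oil_can, pump_element, nut_bin from where it was at the start of the episode above 0.02 m).
It also fails if it takes over 70 s, if anything falls off the work surface, if the arm or the gripper's body presses on something with over 40 N, if the wrist force passes 120 N, or if a joint passes its speed limit or range.

## Working session

There is one attempt and no reset: what is moved stays moved. The work goes in short steps, Python scripts to look and compute and a tool call to move; the robot and the scene stay as the last step left them, time stands still between calls to the robot, and variables do not carry over. Pictures are saved under pics/ and viewed, about 8 in all and at most 12, crops included, and the job is handed in when it is done.

Besides the shell and the picture viewer there is one more tool, called as name([rows], argument=value, ...), one row to a line, values as JSON. servo_tool: Moves the arm, as the interface text tells. Its arguments: {"type":"object","properties":{"plan":{"type":"array"},"force":{"type":"number"}},"required":["plan"]}

```bash
mkdir -p pics; cat > h.py <<'E'
import numpy as np, cv2
from plant import monitor, eyes, job, robot
def proj(n,X):
    c=eyes.camera_info(n);p=np.array(c["R"])@np.array(X,float)+np.array(c["t"]);u=np.array(c["mtx"])@p;return u[:2]/u[2]
def ray(c,u,v,z):
    R=np.array(c["R"]);t=np.array(c["t"]);K=np.array(c["mtx"])
    d=R.T@np.linalg.solve(K,[u,v,1.]);o=-R.T@t
    return o+d*(z-o[2])/d[2]
def pic(n,f=None):
    im=cv2.cvtColor(np.array(eyes.read_camera(n)),cv2.COLOR_RGB2BGR)
    if f: cv2.imwrite('pics/'+f,im)
    return im
E
python3 - <<'E'
from h import *
print(monitor.read_state(),robot.tips_ahead)
a=pic('top','top0.png');b=pic('side','side0.png')
cv2.imwrite('pics/t0.png',cv2.resize(a,(800,600)))
for n in('top','side','wrist'):
    c=eyes.camera_info(n);print(n,np.round(-np.array(c["R"]).T@c["t"],3),np.round(c["mtx"],1).tolist(),np.round(c["R"],3).tolist())
E
```

```text
{'t': 0.0, 'q': array([ 1.26160483e+00,  1.31140434e-01,  1.48925765e+00,  2.20460987e-05,
        1.52302720e+00, -8.53968632e-02]), 'dq': array([-2.93301641e-05,  6.03890298e-04,  8.86805613e-04, -1.61217485e-03,
        9.03610561e-04, -9.37614949e-04]), 'joint_torque': array([-1.97174755e-03, -5.59823048e+01, -4.91766465e+01,  7.65286759e-02,
        3.49283824e-02, -1.99185370e-04]), 'tool_pos': array([0.13295927, 0.58451884, 0.22861171]), 'orientation': array([-3.50761653e-01, -3.12156533e+00,  2.81572669e-03]), 'force': array([-0.08956925,  1.06311092, -0.253957  ]), 'wrist_torque': array([-0.00862772,  0.01587863,  0.05115851]), 'opening': 0.09333939810555979} 0.011
top [ 0.342 -0.034  1.347] [[411.5, 0.0, 253.3], [0.0, 411.5, 195.3], [0.0, 0.0, 1.0]] [[-0.002, -1.0, 0.019], [-0.986, -0.001, -0.167], [0.167, -0.019, -0.986]]
side [ 0.052 -0.59   0.895] [[377.1, 0.0, 247.7], [0.0, 377.1, 194.4], [0.0, 0.0, 1.0]] [[0.753, -0.658, 0.018], [-0.475, -0.562, -0.676], [0.456, 0.5, -0.736]]
wrist [0.063 0.601 0.384] [[281.9, 0.0, 253.9], [0.0, 281.9, 193.1], [0.0, 0.0, 1.0]] [[0.222, 0.975, -0.003], [0.942, -0.214, 0.257], [0.25, -0.059, -0.966]]
```

View pics/t0.png

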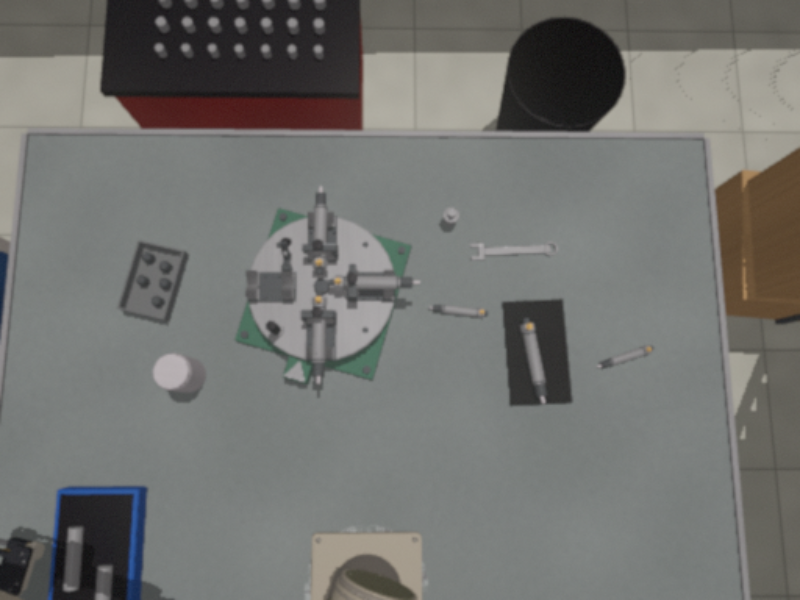

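View pics/side0.png

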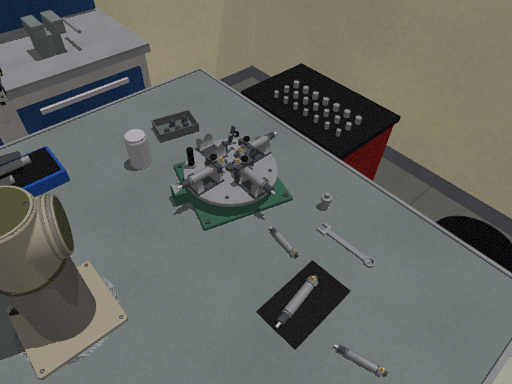

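The top view (800x600) shows the fixture at (320,287), with the empty saddle at (270,287). The black handle is at (275,328), the pointer at (297,372) and a blackish knob at (285,243). There are three injectors: on the mat (535,360), and small ones at (458,311) and (626,357). The mat one is the largest and lies on the mat, so it is the one meant. I'll enlarge it and measure.

```bash
python3 - <<'E'
from h import *
a=cv2.imread('pics/top0.png');c=eyes.camera_info('top')
A=cv2.resize(a[115:265,145:385],None,fx=3.3,fy=3.3,interpolation=cv2.INTER_CUBIC);cv2.imwrite('pics/c1.png',A)
hsv=cv2.cvtColor(a,cv2.COLOR_BGR2HSV)
g=cv2.inRange(hsv,(55,80,40),(90,255,255));g[:120]=0;g[260:]=0
pts=cv2.findNonZero(g);r=cv2.minAreaRect(pts);box=cv2.boxPoints(r)
W=[ray(c,*p,0.02)[:2] for p in box];print('green',r,np.round(W,3).tolist())
print('len',[round(float(np.linalg.norm(W[i]-W[i-1])),3) for i in range(4)],'centre',np.mean(W,0),'yaws',[np.arctan2(*(W[i]-W[i-1])[::-1]).round(3) for i in range(4)])
# handle
k=cv2.inRange(cv2.cvtColor(a,cv2.COLOR_BGR2GRAY),0,45)
n,l,s,ce=cv2.connectedComponentsWithStats(k)
for i in range(1,n):
    if s[i,4]>12 and 150<ce[i][0]<380 and 120<ce[i][1]<265: print(s[i],ce[i],ray(c,*ce[i],.14)[:2])
# injector: bright in mat box
m=cv2.inRange(cv2.cvtColor(a,cv2.COLOR_BGR2GRAY),80,255);M=np.zeros_like(m);M[198:256,327:360]=m[198:256,327:360]
n,l,s,ce=cv2.connectedComponentsWithStats(M)
for i in range(1,n):
    if s[i,4]>30:
        r=cv2.minAreaRect(cv2.findNonZero((l==i).astype(np.uint8)));print(s[i],ce[i],r,ray(c,*ce[i],.017),[np.round(ray(c,*p,.017)[:2],3).tolist() for p in cv2.boxPoints(r)])
E
```

```text
green ((202.7346954345703, 192.50079345703125), (86.48969268798828, 88.34793853759766), 11.142889976501465) [[0.461, 0.267], [0.75, 0.221], [0.693, -0.061], [0.407, -0.006]]
len [0.278, 0.293, 0.288, 0.292] centre [0.57751722 0.10526738] yaws [np.float64(1.377), np.float64(-0.156), np.float64(-1.768), np.float64(2.951)]
[333 204  16  52 379] [341.44854881 227.76253298] ((341.8807373046875, 229.52610778808594), (52.38626480102539, 9.005796432495117), 77.6609115600586) [ 0.45979875 -0.3458324   0.017     ] [[0.535, -0.317], [0.541, -0.346], [0.375, -0.376], [0.369, -0.348]]
```

View pics/c1.png

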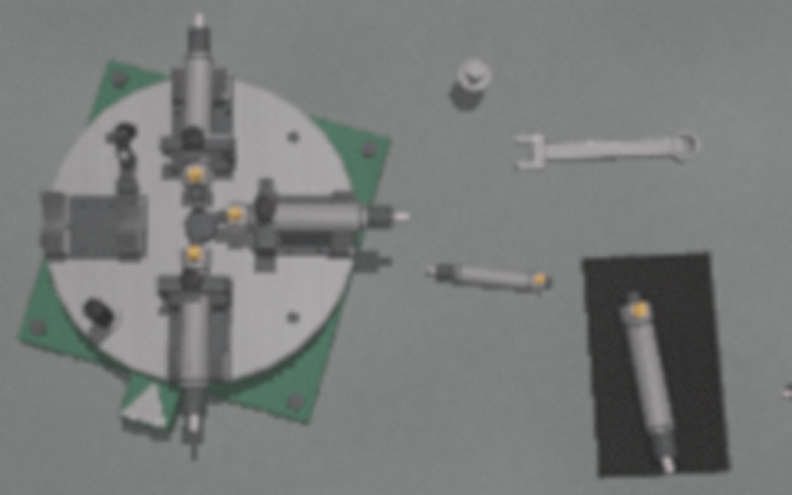

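The crop confirms that the mat injector, with its stub at (640,310) and nozzle tip at (670,468), is the big one. The handle top is at (97,308), the disc centre near (202,230), the pointer at (148,405), and the base screws at (120,78), (370,148), (295,400) and (38,327).

```bash
python3 - <<'E'
from h import *
c=eyes.camera_info('top')
P=lambda x,y,z: ray(c,145+(x+.5)/3.3-.5,115+(y+.5)/3.3-.5,z)[:2]
s=[P(*p,.02) for p in[(120,78),(370,148),(295,400),(38,327)]]
co=[P(*p,.02) for p in[(110,60),(390,138),(308,423),(20,340)]]
hub=P(202,230,.068);print('hub disc',hub,'screws',np.mean(s,0),'corners',np.mean(co,0))
for q in(s,co):print([(np.degrees(np.arctan2(*(q[i]-q[i-1])[::-1]))%90).round(1) for i in range(4)],[np.linalg.norm(q[i]-q[i-1]).round(3) for i in range(4)])
h=P(97,308,.14);d=h-hub;print('handle',h,np.linalg.norm(d),np.degrees(np.arctan2(d[1],d[0])))
p=P(148,402,.056)-hub;print('pointer',np.linalg.norm(p),np.degrees(np.arctan2(p[1],p[0])))
e=P(43,226,.108)-hub;print('saddle out end',np.linalg.norm(e),np.degrees(np.arctan2(e[1],e[0])))
tip=P(670,470,.017);st=P(640,311,.041);print('tip',tip,'stub',st,np.linalg.norm(tip-st),'expected',.096+.063)
print('center',tip+(st-tip)*96/159,'yaw',np.degrees(np.arctan2(*(tip-st)[::-1])))
E
```

```text
hub disc [0.59258731 0.09109855] screws [0.59581713 0.09167844] corners [0.59437763 0.09035733]
[np.float64(73.9), np.float64(74.1), np.float64(73.7), np.float64(74.2)] [np.float64(0.264), np.float64(0.263), np.float64(0.263), np.float64(0.262)]
[np.float64(74.4), np.float64(74.1), np.float64(74.1), np.float64(74.0)] [np.float64(0.296), np.float64(0.295), np.float64(0.297), np.float64(0.293)]
handle [0.50729145 0.17643299] 0.12065384368616712 134.98704510422547
pointer 0.17062984885621116 163.22587395982654
saddle out end 0.1431024719782376 91.7451466964219
tip [ 0.365613 -0.362381] stub [ 0.5183472  -0.33326888] 0.15548393311802486 expected 0.159
center [ 0.45782988 -0.34480387] yaw -169.20850171752932
```

servo_tool([
  [[-1, 31, -34, 0, 0, 0, -0.047], [-1, 31, -34, 0, 0, 0, -0.047], [-1, 31, -34, 0, 0, 0, -0.047], [-1, 31, -34, 0, 0, 0, -0.047], [-1, 31, -34, 0, 0, 0, -0.047], [-1, 31, -34, 0, 0, 0, -0.047], [-1, 31, -34, 0, 0, 0, -0.047], [-1, 31, -34, 0, 0, 0, -0.047], [-1, 31, -34, 0, 0, 0, -0.047], [-1, 31, -34, 0, 0, 0, -0.047], [-1, 31, -34, 0, 0, 0, -0.047], [-0.3, 31, -34, 0, 0, 0, -0.047]],
], force=15)

```text
t: 1.3
tool_pos: [0.5059, 0.1753, 0.2293]
orientation: [-1.209, -2.899, 0.0]
force: [0.6, 1.2, 0.0]
opening: 0.0889
```

servo_tool([
  [[-0.3, 0, 0, 0, 0, 0, 0], [-0.3, 0, 0, 0, 0, 0, 0], [-0.3, 0, 0, 0, 0, 0, 0]],
])

```text
t: 1.6
tool_pos: [0.5044, 0.1776, 0.2292]
orientation: [-1.204, -2.901, 0.0]
force: [-0.4, -0.7, 0.3]
opening: 0.0654
```

```bash
python3 - <<'E'
from h import *
s=monitor.read_state();print(s['t'],s['tool_pos'],s['orientation'],s['opening'],s['force'],s['q'][5])
b=pic('wrist','w1.png')
print('pred handle top',proj('wrist',[.5056,.1794,.14]),'tcp',proj('wrist',s['tool_pos']))
np.savez('w1.npz',**eyes.camera_info('wrist'))
E
```

```text
1.6 [0.50444036 0.17763924 0.22924304] [-1.20417610e+00 -2.90053269e+00  3.16832249e-04] 0.06540114528989374 [-0.43300543 -0.72159685  0.30427801] -0.5414147260332741
pred handle top [256.1715766  200.16689415] tcp [253.66278442 242.67755575]
```

View pics/w1.png

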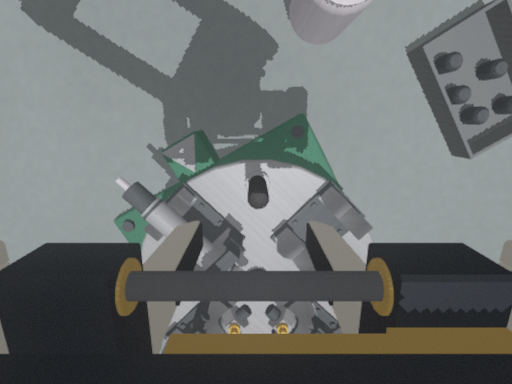

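The wrist view shows the handle top at (258,199), against a predicted (256,200), so the position agrees to about 1 mm. I'll descend over it and grip.

servo_tool([
  [[-0.3, 1, 2, -30, 0, 0, 0], [-0.3, 0, 0, -30, 0, 0, 0], [-0.3, 0, 0, -30, 0, 0, 0], [-0.3, 0, 0, -19, 0, 0, 0], [-0.3, 0, 0, 0, 0, 0, 0], [1, 0, 0, 0, 0, 0, 0], [1, 0, 0, 0, 0, 0, 0], [1, 0, 0, 0, 0, 0, 0], [1, 0, 0, 0, 0, 0, 0], [1, 0, 0, 0, 0, 0, 0], [1, 0, 0, 0, 0, 0, 0]],
], force=12)

```text
t: 2.75
tool_pos: [0.5065, 0.1791, 0.1212]
orientation: [1.206, 2.9, 0.001]
force: [0.9, 0.7, 1.0]
opening: 0.0196
```

```bash
python3 - <<'E'
import numpy as np
h=np.array([.594,.091])*1000
a=np.radians(np.linspace(135,209,13));p=h+125*np.c_[np.cos(a),np.sin(a)]
print(p[[0,-1]].round(1),np.diff(p,axis=0).round(1).tolist())
E
```

```text
[[505.6 179.4]
 [484.7  30.4]] [[-9.0, -10.0], [-7.9, -10.9], [-6.6, -11.7], [-5.3, -12.3], [-4.0, -12.8], [-2.6, -13.2], [-1.2, -13.4], [0.3, -13.4], [1.7, -13.3], [3.2, -13.1], [4.5, -12.7], [5.9, -12.1]]
```

servo_tool([
  [[1, -9, -10, 0, 0, 0, 0.1076], [1, -7.9, -10.9, 0, 0, 0, 0.1076], [1, -6.6, -11.7, 0, 0, 0, 0.1076], [1, -5.3, -12.3, 0, 0, 0, 0.1076], [1, -4, -12.8, 0, 0, 0, 0.1076], [1, -2.6, -13.2, 0, 0, 0, 0.1076], [1, -1.2, -13.4, 0, 0, 0, 0.1076], [1, 0.3, -13.4, 0, 0, 0, 0.1076], [1, 1.7, -13.3, 0, 0, 0, 0.1076], [1, 1.6, -6.6, 0, 0, 0, 0.0538], [1, 1.6, -6.5, 0, 0, 0, 0.0538], [1, 0, 0, 0, 0, 0, 0]],
])

```text
t: 3.95
tool_pos: [0.4771, 0.0543, 0.1215]
orientation: [-0.452, 3.104, -0.001]
force: [8.6, 3.5, -3.4]
opening: 0.0199
```

servo_tool([
  [[1, 2.2, -6.4, 0, 0, 0, 0.0538], [1, 2.3, -6.3, 0, 0, 0, 0.0538], [1, 2.9, -6.1, 0, 0, 0, 0.0538], [1, 3, -6, 0, 0, 0, 0.0538], [1, 0, 0, 0, 0, 0, 0], [1, 0, 0, 0, 0, 0, 0]],
])

```text
t: 4.55
tool_pos: [0.4871, 0.031, 0.1215]
orientation: [-0.781, 3.038, 0.001]
force: [7.1, 5.9, -1.3]
opening: 0.0198
```

servo_tool([
  [[-0.3, 0, 0, 0, 0, 0, 0], [-0.3, 0, 0, 0, 0, 0, 0], [-0.3, 0, 0, 0, 0, 0, 0], [-0.3, 0, 0, 0, 0, 0, 0], [-0.3, 0, 0, 30, 0, 0, 0], [-0.3, 0, 0, 40, 0, 0, 0], [-0.3, 0, 0, 40, 0, 0, 0], [-0.3, 0, 0, 30, 0, 0, 0], [-1, 0, -40, 0, 0, 0, 0], [-1, 0, -40, 0, 0, 0, 0], [-1, 0, -40, 0, 0, 0, 0], [-1, 0, -40, 0, 0, 0, 0]],
])

```text
t: 5.75
tool_pos: [0.4849, -0.1313, 0.2608]
orientation: [-0.783, 3.042, -0.0]
force: [1.0, 0.3, -0.2]
opening: 0.088
```

servo_tool([
  [[-1, 0, -40, 0, 0, 0, -0.06], [-1, 0, -40, 0, 0, 0, -0.06], [-1, 0, -40, 0, 0, 0, -0.06], [-1, 0, -40, 0, 0, 0, -0.06], [-1, -5, -40, 0, 0, 0, -0.06], [-1, -20, -10, 0, 0, 0, 0], [-1, 0, 0, 0, 0, 0, 0], [-1, 0, 0, 0, 0, 0, 0]],
])

```text
t: 6.55
tool_pos: [0.46, -0.3398, 0.2605]
orientation: [-0.317, 3.125, 0.001]
force: [-0.4, -0.4, -0.1]
opening: 0.0932
```

```bash
python3 - <<'E'
from h import *
s=monitor.read_state();print(s['t'],s['tool_pos'],s['orientation'],s['opening'],s['force'],s['q'])
a=pic('top','top1.png');w=pic('wrist','w2.png')
np.savez('w2.npz',**eyes.camera_info('wrist'))
A=cv2.resize(a[130:265,145:265],None,fx=4,fy=4,interpolation=cv2.INTER_CUBIC)
cv2.imwrite('pics/c2.png',A)
print('pred saddle/handle in crop',[(np.round((proj('top',p)-[145,130])*4)).tolist() for p in([.498,.1186,.108],[.4847,.0304,.14])])
E
```

```text
6.55 [ 0.45998792 -0.33983925  0.26050665] [-3.17331656e-01  3.12543445e+00  7.48973386e-04] 0.09320418525299937 [-0.3789409  -0.42259643 -0.0560649 ] [-7.26189662e-01  4.36810495e-02  1.52401555e+00  3.88797217e-04
  1.57418632e+00 -2.49935526e+00]
pred saddle/handle in crop [[200.0, 330.0], [314.0, 342.0]]
```

View pics/c2.png

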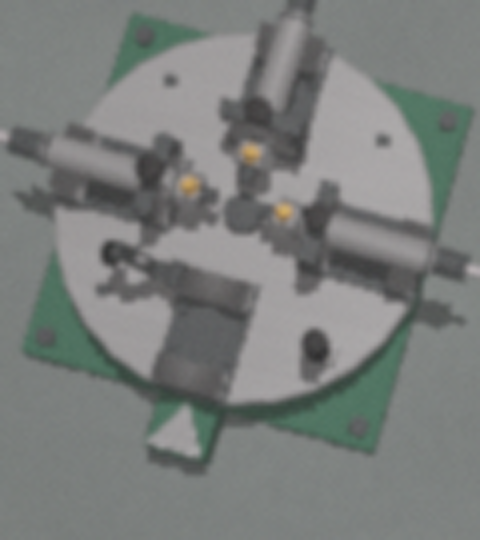

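View pics/w2.png

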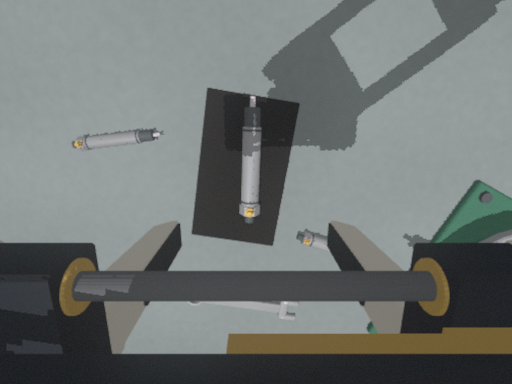

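The table is clicked in with the empty saddle over the pointer: handle at (315,345) against a predicted (314,342). The wrist view shows the injector on the mat from its tip (253,97) to the inlet end (249,221). I'll measure it by mask.

```bash
python3 - <<'E'
from h import *
w=cv2.imread('pics/w2.png');c=dict(np.load('w2.npz'))
g=cv2.cvtColor(w,cv2.COLOR_BGR2GRAY)
m=np.zeros_like(g);m[90:225,228:272]=(g[90:225,228:272]>52)*255
mid=[]
for v in range(130,201,5):
    x=np.flatnonzero(m[v]);mid.append([x.min()/2+x.max()/2,v]);W=np.linalg.norm(ray(c,x.max()+.5,v,.019)-ray(c,x.min()-.5,v,.019));print(v,x.min(),x.max(),round(W,4))
P=np.array([ray(c,*p,.017)[:2] for p in mid]);vx,vy,x0,y0=cv2.fitLine(P.astype(np.float32),cv2.DIST_HUBER,0,1e-4,1e-4).ravel()
d=np.array([vx,vy]);d*=-np.sign(d[0]);o=np.array([x0,y0]);print('yaw',np.degrees(np.arctan2(d[1],d[0])))
s=lambda u,v,z:(ray(c,u,v,z)[:2]-o)@d
T=s(253,96.5,.017);
print('centre from tip',o+d*(T-.096))
# brightness profile along axis
for v in range(94,226): print(v,round(s(252,v,.017)-T+.096,3),int(g[v,int(250+ (200-v)/50)]),end=' | ')
E
```

```text
130 242 260 0.0262
135 242 261 0.0277
140 242 261 0.0278
145 242 260 0.0265
150 242 271 0.042
155 228 268 0.0577
160 229 271 0.0608
165 228 271 0.0625
170 228 271 0.0628
175 232 271 0.0574
180 228 271 0.0634
185 228 271 0.0637
190 228 271 0.064
195 228 271 0.0643
200 229 271 0.0631
yaw -169.94666
centre from tip [ 0.45801938 -0.34443999]
94 0.099 129 | 95 0.098 108 | 96 0.097 179 | 97 0.095 215 | 98 0.094 196 | 99 0.093 141 | 100 0.091 140 | 101 0.09 134 | 102 0.089 134 | 103 0.088 134 | 104 0.086 135 | 105 0.085 134 | 106 0.084 120 | 107 0.082 77 | 108 0.081 70 | 109 0.08 68 | 110 0.079 69 | 111 0.077 68 | 112 0.076 68 | 113 0.075 66 | 114 0.073 69 | 115 0.072 68 | 116 0.071 67 | 117 0.069 65 | 118 0.068 67 | 119 0.067 68 | 120 0.065 62 | 121 0.064 64 | 122 0.063 66 | 123 0.061 64 | 124 0.06 65 | 125 0.059 65 | 126 0.057 74 | 127 0.056 96 | 128 0.055 110 | 129 0.053 97 | 130 0.052 65 | 131 0.051 83 | 132 0.049 106 | 133 0.048 111 | 134 0.047 111 | 135 0.045 110 | 136 0.044 110 | 137 0.043 111 | 138 0.041 111 | 139 0.04 111 | 140 0.038 113 | 141 0.037 112 | 142 0.036 111 | 143 0.034 
[... 660 characters left out ...]
0.025 178 | 185 -0.026 177 | 186 -0.028 177 | 187 -0.029 177 | 188 -0.031 176 | 189 -0.032 176 | 190 -0.034 175 | 191 -0.035 175 | 192 -0.037 176 | 193 -0.038 176 | 194 -0.04 175 | 195 -0.041 175 | 196 -0.043 174 | 197 -0.044 174 | 198 -0.046 174 | 199 -0.047 174 | 200 -0.049 171 | 201 -0.05 169 | 202 -0.052 137 | 203 -0.053 108 | 204 -0.055 140 | 205 -0.057 173 | 206 -0.058 168 | 207 -0.06 134 | 208 -0.061 145 | 209 -0.063 181 | 210 -0.064 167 | 211 -0.066 138 | 212 -0.067 184 | 213 -0.069 199 | 214 -0.071 196 | 215 -0.072 193 | 216 -0.074 178 | 217 -0.075 139 | 218 -0.077 108 | 219 -0.079 108 | 220 -0.08 107 | 221 -0.082 105 | 222 -0.083 97 | 223 -0.085 76 | 224 -0.087 55 | 225 -0.088 54 |
```

The length features fit: the body spans +56 to -54 mm. The mat leaked into the mask, so I'll refit the axis with a higher threshold.

```bash
python3 - <<'E'
from h import *
w=cv2.imread('pics/w2.png');c=dict(np.load('w2.npz'))
g=cv2.GaussianBlur(cv2.cvtColor(w,cv2.COLOR_BGR2GRAY),(3,3),0)
P=[];Ws=[]
for v in range(134,200,2):
    x=np.flatnonzero(g[v,230:272]>85)+230;P.append(ray(c,(x.min()+x.max())/2,v,.017)[:2]);Ws.append(np.linalg.norm(ray(c,x.max()+.5,v,.019)-ray(c,x.min()-.5,v,.019)))
print(np.round(Ws,3))
vx,vy,x0,y0=cv2.fitLine(np.float32(P),cv2.DIST_HUBER,0,1e-4,1e-4).ravel()
d=np.array([vx,vy]);d*=-np.sign(d[0]);o=np.array([x0,y0]);print('yaw',np.degrees(np.arctan2(d[1],d[0])))
T=(ray(c,253,96.5,.017)[:2]-o)@d;print('centre',o+d*(T-.096),'tool now',monitor.read_state()['tool_pos'],monitor.read_state()['orientation'])
E
```

```text
[0.025 0.025 0.025 0.024 0.025 0.025 0.024 0.024 0.024 0.027 0.027 0.025
 0.025 0.025 0.026 0.026 0.026 0.026 0.026 0.026 0.027 0.027 0.027 0.027
 0.027 0.026 0.026 0.026 0.026 0.026 0.026 0.026 0.026]
yaw -170.48976
centre [ 0.45799605 -0.34434132] tool now [ 0.46070113 -0.33910363  0.26079816] [-3.20230008e-01  3.12472902e+00 -6.37780594e-06]
```

servo_tool([
  [[-1, -2.7, -5.2, -45, 0, 0, -0.034], [-1, 0, 0, -45, 0, 0, 0], [-1, 0, 0, -45, 0, 0, 0], [-1, 0, 0, -45, 0, 0, 0], [-1, 0, 0, -30, 0, 0, 0], [-1, 0, 0, -20, 0, 0, 0], [-1, 0, 0, -12, 0, 0, 0], [-1, 0, 0, 0, 0, 0, 0], [-1, 0, 0, 0, 0, 0, 0]],
], force=50)

```text
t: 7.55
tool_pos: [0.4584, -0.3451, 0.0198]
orientation: [-0.267, 3.129, -0.001]
force: [0.2, -0.1, -0.7]
opening: 0.0931
```

servo_tool([
  [[1, 0, 0, 0, 0, 0, 0], [1, 0, 0, 0, 0, 0, 0], [1, 0, 0, 0, 0, 0, 0], [1, 0, 0, 0, 0, 0, 0], [1, 0, 0, 0, 0, 0, 0], [1, 0, 0, 0, 0, 0, 0], [1, 0, 0, 0, 0, 0, 0]],
], force=50)

```text
t: 8.25
tool_pos: [0.4574, -0.345, 0.0186]
orientation: [0.266, -3.13, -0.0]
force: [0.2, 0.7, 0.1]
opening: 0.0414
```

servo_tool([
  [[1, 0, 0, 0, 0, 0, 0], [1, 0, 0, 0, 0, 0, 0], [1, 0, 0, 0, 0, 0, 0], [1, 0, 0, 0, 0, 0, 0], [1, 0, 0, 0, 0, 0, 0]],
], force=50)

```text
t: 8.75
tool_pos: [0.4574, -0.345, 0.0186]
orientation: [0.266, -3.13, -0.0]
force: [-0.8, 0.0, 0.0]
opening: 0.0251
```

servo_tool([
  [[1, 0, 0, 15, 0, 0, 0], [1, 0, 0, 25, 0, 0, 0], [1, 0, 0, 35, 0, 0, 0], [1, 0, 0, 40, 0, 0, 0], [1, 0, 0, 40, 0, 0, 0], [1, 0, 0, 40, 0, 0, 0], [1, 0, 0, 40, 0, 0, 0], [1, 0, 0, 0, 0, 0, 0]],
])

```text
t: 9.55
tool_pos: [0.4597, -0.347, 0.2621]
orientation: [-0.265, 3.122, -0.014]
force: [0.6, -0.9, -2.7]
opening: 0.0249
```

```bash
python3 - <<'E'
from h import *
s=monitor.read_state();print(s['t'],s['tool_pos'],s['orientation'],s['opening'],s['force'],s['wrist_torque'],s['q'])
w=pic('wrist','w3.png');np.savez('w3.npz',**eyes.camera_info('wrist'))
E
```

```text
9.55 [ 0.4596533  -0.34703071  0.26210585] [-0.26519882  3.12228524 -0.01354086] 0.024901051778325838 [ 0.61842444 -0.94545501 -2.67314321] [ 0.01655392 -0.09270356  0.00106404] [-7.35687971e-01  4.22392304e-02  1.52265632e+00 -1.57695567e-05
  1.56489602e+00 -2.47595236e+00]
```

View pics/w3.png

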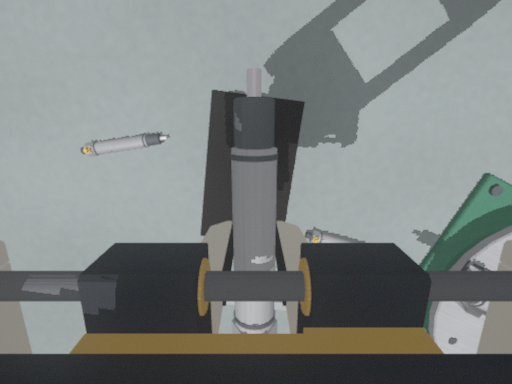

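The injector is held square in the jaws: tip at (254,70), nut front about (254,100), body shoulder about (254,150). I'll measure its offset in the tool frame.

```bash
python3 - <<'E'
from h import *
s=monitor.read_state();c=dict(np.load('w3.npz'));g=cv2.GaussianBlur(cv2.cvtColor(cv2.imread('pics/w3.png'),cv2.COLOR_BGR2GRAY),(3,3),0)
z=.2604
print('rot now',s['orientation'],s['tool_pos'])
for (u,v,n,x) in[(254,69.5,'tip',.096),(254,99,'nutfront',.082),(254,150,'shoulder',.056)]:
    for zz in (z,z+(0 if n=='tip' else .011)):
        p=ray(c,u,v,zz)[:2];print(n,p,'dist from tcp',np.linalg.norm(p-s['tool_pos'][:2]),'expected',x)
P=[]
for v in range(155,218,3):
    r=g[v,215:295].astype(int);d=np.diff(r);
    l=215+np.argmax(np.abs(d[:35]))+.5;rr=215+45+np.argmax(np.abs(d[45:]))+.5
    P.append(((l+rr)/2,v));print((l,rr),end='')
w=np.float32([ray(c,*p,z)[:2] for p in P]);vx,vy,x0,y0=cv2.fitLine(w,cv2.DIST_HUBER,0,1e-4,1e-4).ravel()
print('\nyaw',np.degrees(np.arctan2(-vy*np.sign(vx),-abs(vx))))
T=ray(c,254,69.5,z)[:2];print('yaw tcp->tip',np.degrees(np.arctan2(*(T-s['tool_pos'][:2])[::-1])))
o=s['orientation'];R,_=cv2.Rodrigues(np.array(o));print(R.round(4))
E
```

```text
rot now [-0.26545905  3.12526776 -0.00844817] [ 0.45880748 -0.34622556  0.25820349]
tip [ 0.36482615 -0.36167286] dist from tcp 0.09524237169151474 expected 0.096
tip [ 0.36482615 -0.36167286] dist from tcp 0.09524237169151474 expected 0.096
nutfront [ 0.37871448 -0.35929706] dist from tcp 0.08115265069431522 expected 0.082
nutfront [ 0.37933354 -0.35912398] dist from tcp 0.08051382631528363 expected 0.082
shoulder [ 0.40450547 -0.35488512] dist from tcp 0.05498815373488504 expected 0.056
shoulder [ 0.40327057 -0.3550292 ] dist from tcp 0.05623035407883146 expected 0.056
(np.float64(235.5), np.float64(277.5))(np.float64(230.5), np.float64(293.5))(np.float64(230.5), np.float64(276.5))(np.float64(230.5), np.float64(293.5))(np.float64(230.5), np.float64(293.5))(np.float64(230.5), np.float64(292.5))(np.float64(231.5), np.float64(292.5))(np.float64(230.5), np.float64(291.5))(np.float64(231.5), np.float64(291.5))(np.float64(231.5), np.float64(290.5))(np.float64(231.5), np.float64(290.5))(np.float64(231.5), np.float64(290.5))(np.float64(231.5), np.float64(289.5))(np.float64(231.5), np.float64(289.5))(np.float64(231.5), np.float64(288.5))(np.float64(231.5), np.float64(287.5))(np.float64(231.5), np.float64(287.5))(np.float64(231.5), np.float64(286.5))(np.float64(231.5), np.float64(286.5))(np.float64(231.5), np.float64(286.5))(np.float64(232.5), np.float64(285.5))
yaw -173.39206
yaw tcp->tip -170.6659994625244
[[-0.9857 -0.1686  0.0055]
 [-0.1687  0.9857 -0.0049]
 [-0.0046 -0.0058 -1.    ]]
```

servo_tool([
  [[1, 3.3, 20, 0, 0, 0, -0.0374], [1, 3.3, 40, 0, 0, 0, -0.0374], [1, 3.3, 42, 0, 0, 0, -0.0374], [1, 3.3, 42, 0, 0, 0, -0.0374], [1, 3.3, 42, 0, 0, 0, -0.0374], [1, 3.3, 42, 0, 0, 0, -0.0374], [1, 3.3, 42, 0, 0, 0, -0.0374], [1, 3.3, 42, 0, 0, 0, -0.0374], [1, 3.3, 42, 0, 0, 0, -0.0374], [1, 3.3, 42, 0, 0, 0, -0.0374], [1, 3.3, 42, 0, 0, 0, -0.0374], [1, 2.7, 27, 0, 0, 0, -0.0374]],
])

```text
t: 10.8
tool_pos: [0.4948, 0.1226, 0.2513]
orientation: [-0.437, -3.107, 0.0]
force: [0.0, -0.6, -3.1]
opening: 0.0247
```

servo_tool([
  [[1, 0, 0, -30, 0, 0, 0], [1, 0, 0, -25, 0, 0, 0], [1, 0, 0, 0, 0, 0, 0], [1, 0, 0, 0, 0, 0, 0], [1, 0, 0, 0, 0, 0, 0]],
])

```text
t: 11.3
tool_pos: [0.4969, 0.1198, 0.1997]
orientation: [0.438, 3.11, 0.0]
force: [-0.2, 0.1, -3.3]
opening: 0.025
```

```bash
python3 - <<'E'
from h import *
s=monitor.read_state();print(s['t'],s['tool_pos'],s['orientation'],s['opening'],s['force'],s['wrist_torque'])
R,_=cv2.Rodrigues(s['orientation']);print(R.round(4),'yaw',np.degrees(np.arctan2(R[1,0],R[0,0])))
w=pic('wrist','w4.png');np.savez('w4.npz',**eyes.camera_info('wrist'))
cv2.imwrite('pics/c4.png',cv2.resize(w[0:270,130:390],None,fx=2.2,fy=2.2,interpolation=cv2.INTER_CUBIC))
E
```

```text
11.3 [0.49689012 0.11975074 0.19967418] [4.38009216e-01 3.10981180e+00 4.50222440e-04] 0.02502395333474468 [-0.19948342  0.14219482 -3.32998183] [ 0.01045159 -0.01912594  0.03697621]
[[-9.611e-01  2.762e-01  1.100e-03]
 [ 2.762e-01  9.611e-01  1.000e-04]
 [-1.000e-03  4.000e-04 -1.000e+00]] yaw 163.9655279889624
```

View pics/c4.png

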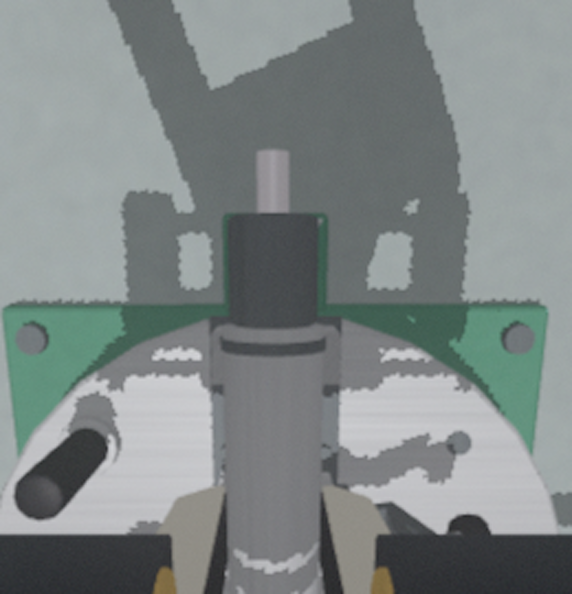

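The hover view shows the base screws level at (32,338) and (517,338), and the outer support's edges at x=211 and 340 with its outer end at y≈318. The injector is centred nearly over it. I'll work out the offsets.

```bash
python3 - <<'E'
from h import *
s=monitor.read_state();c=dict(np.load('w4.npz'));R,_=cv2.Rodrigues(s['orientation']);p=np.array([.49689,.11975])
ex=R[:2,0];ey=R[:2,1]
def f(n,x,y,z):
    d=ray(c,130+(x+.5)/2.2-.5,(y+.5)/2.2-.5,z)[:2]-p;print(n,'along %.1f lateral %.1f mm'%(d@ex*1e3,d@ey*1e3))
f('screwL',32,338,.022);f('screwR',517,338,.022);f('cornerL',5,305,.02);f('cornerR',547,303,.02)
f('supL',211,318,.108);f('supR',340,318,.108);f('supL low',211,388,.108)
f('tip',272.5,150,.198);f('nutL',229,325,.198);f('nutR',319,325,.198);f('bodyL',223,350,.198);f('bodyR',325,350,.198)
f('handle',40,497,.14)
E
```

```text
screwL along 31.0 lateral -129.0 mm
screwR along 31.0 lateral 131.2 mm
cornerL along 48.3 lateral -142.3 mm
cornerR along 49.3 lateral 146.1 mm
supL along 49.4 lateral -24.1 mm
supR along 49.4 lateral 26.8 mm
supL low along 21.2 lateral -24.8 mm
tip along 96.6 lateral 0.3 mm
nutL along 55.8 lateral -10.7 mm
nutR along 55.8 lateral 12.0 mm
bodyL along 49.5 lateral -12.3 mm
bodyR along 49.5 lateral 13.6 mm
handle along -13.5 lateral -86.1 mm
```

servo_tool([
  [[1, 0, 0, -20, 0, 0, 0], [1, 0, 0, -25, 0, 0, 0], [1, 0, 0, -20, 0, 0, 0], [1, 0, 0, -8, 0, 0, 0], [1, 0, 0, 0, 0, 0, 0], [1, 0, 0, 0, 0, 0, 0], [1, 0, 0, 0, 0, 0, 0], [1, 0, 0, 0, 0, 0, 0]],
])

```text
t: 12.15
tool_pos: [0.4973, 0.1201, 0.127]
orientation: [0.437, 3.109, 0.001]
force: [0.0, -0.5, -3.3]
opening: 0.025
```

servo_tool([
  [[1, 0, 0.5, -4, 0, 0, 0], [1, 0, 0, -3, 0, 0, 0], [1, 0, 0, -2, 0, 0, 0], [1, 0, 0, -1, 0, 0, 0], [1, 0, 0, -1, 0, 0, 0], [1, 0, 0, 0, 0, 0, 0], [1, 0, 0, 0, 0, 0, 0]],
])

```text
t: 12.85
tool_pos: [0.4965, 0.1204, 0.1147]
orientation: [0.437, 3.111, 0.0]
force: [-0.1, 0.4, -3.6]
opening: 0.0249
```

servo_tool([
  [[1, 0, 0, -1, 0, 0, 0], [1, 0, 0, -1, 0, 0, 0], [1, 0, 0, 0, 0, 0, 0], [1, 0, 0, 0, 0, 0, 0]],
])

```text
t: 13.25
tool_pos: [0.4964, 0.1204, 0.1126]
orientation: [-0.437, -3.111, 0.0]
force: [1.1, -0.1, -3.0]
opening: 0.0251
```

servo_tool([
  [[1, 0, 0, -0.7, 0, 0, 0], [1, 0, 0, 0, 0, 0, 0], [1, 0, 0, 0, 0, 0, 0]],
])

```text
t: 13.55
tool_pos: [0.4965, 0.1205, 0.112]
orientation: [0.437, 3.111, 0.0]
force: [-0.1, 0.4, -3.1]
opening: 0.0249
```

servo_tool([
  [[1, 0, 0, -0.7, 0, 0, 0], [1, 0, 0, 0, 0, 0, 0], [1, 0, 0, 0, 0, 0, 0]],
])

```text
t: 13.85
tool_pos: [0.4968, 0.1206, 0.1116]
orientation: [0.437, 3.11, 0.001]
force: [1.2, 1.3, -0.0]
opening: 0.0249
```

servo_tool([
  [[1, 0, 0.2, -0.5, 0, 0, 0], [1, 0, 0, 0, 0, 0, 0], [1, 0, 0, 0, 0, 0, 0], [1, 0, 0, 0, 0, 0, 0]],
])

```text
t: 14.25
tool_pos: [0.4968, 0.1208, 0.1114]
orientation: [0.437, 3.11, 0.0]
force: [-3.3, 1.4, 5.7]
opening: 0.0249
```

servo_tool([
  [[1, 0, 0, -0.5, 0, 0, 0], [1, 0, 0, 0, 0, 0, 0], [1, 0, 0, 0, 0, 0, 0], [1, 0, 0, 0, 0, 0, 0]],
])

```text
t: 14.65
tool_pos: [0.4969, 0.1208, 0.1114]
orientation: [0.437, 3.11, 0.001]
force: [-3.8, 0.8, 10.2]
opening: 0.0246
```

servo_tool([
  [[1, 0, 0, -0.25, 0, 0, 0], [1, 0, 0, 0, 0, 0, 0], [1, 0, 0, 0, 0, 0, 0], [1, 0, 0, 0, 0, 0, 0], [1, 0, 0, 0, 0, 0, 0]],
])

```text
t: 15.15
tool_pos: [0.4968, 0.1208, 0.1114]
orientation: [0.437, 3.11, 0.001]
force: [-4.9, 0.1, 10.8]
opening: 0.0251
```

```bash
python3 - <<'E'
from h import *
F=[]
s=monitor.read_state();print(s['t'],s['tool_pos'],s['orientation'],s['opening'],s['wrist_torque'])
R,_=cv2.Rodrigues(s['orientation']);F.append(R.T@s['force'])
a=pic('top','top2.png');s=monitor.read_state();F.append(R.T@s['force']);w=pic('wrist','w5.png');c=eyes.camera_info('wrist');s=monitor.read_state();F.append(R.T@s['force'])
print(np.round(F,2))
A=cv2.resize(a[130:265,145:265],None,fx=4,fy=4,interpolation=cv2.INTER_CUBIC)[:,:]
B=cv2.resize(w[0:300,100:410],(400,387));O=np.zeros((540,800,3),np.uint8);O[:,:400]=A[:,40:440];O[:387,400:]=B;cv2.imwrite('pics/c5.png',O)
print('tip pred at crop',[(np.round((proj('top',p)-[145,130])*4)-[40,0]).tolist() for p in([.594-.961*.196,.091+.276*.196,.11],[.4847,.0304,.14])])
E
```

```text
15.15 [0.49684799 0.12080315 0.11137493] [4.37237539e-01 3.11008136e+00 5.78027170e-04] 0.02505148726672513 [ 0.11581759  0.90339967 -0.0642622 ]
[[  4.68  -1.24 -10.85]
 [  4.96  -0.59 -11.71]
 [  5.35  -0.66 -11.52]]
tip pred at crop [[121.0, 453.0], [274.0, 342.0]]
```

View pics/c5.png

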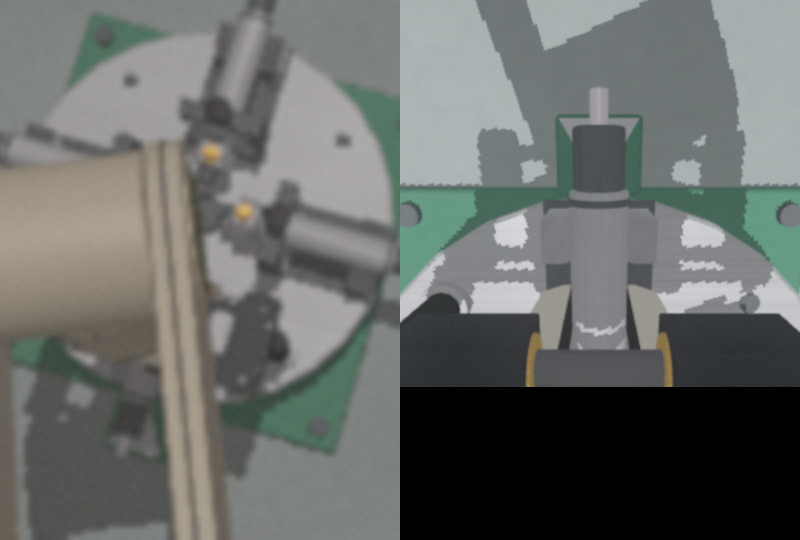

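The injector is seated between the outer support's flanks, centred, with the nozzle over the pointer and the handle and table unmoved. The load on the saddle is about 11.5 N plus 3.3 N of weight. There are 5 N of axial force, which I'll relieve slightly.

servo_tool([
  [[1, -0.4, 0.1, -0.1, 0, 0, 0], [1, 0, 0, 0, 0, 0, 0], [1, 0, 0, 0, 0, 0, 0], [1, 0, 0, 0, 0, 0, 0], [1, 0, 0, 0, 0, 0, 0], [1, 0, 0, 0, 0, 0, 0]],
])

```text
t: 15.85
tool_pos: [0.4969, 0.1208, 0.1114]
orientation: [0.437, 3.109, 0.001]
force: [-3.4, 0.1, 10.3]
opening: 0.0248
```

```bash
python3 - <<'E'
from h import *
for i in range(3):
    s=monitor.read_state();R,_=cv2.Rodrigues(s['orientation']);print(s['t'],s['tool_pos'].round(4),s['opening'].round(4),(R.T@s['force']).round(2),np.degrees(np.arctan2(R[1,0],R[0,0])));w=pic('wrist')
E
```

```text
Traceback (most recent call last):
AttributeError: 'float' object has no attribute 'round'
```

servo_tool([
  [[1, -0.2, 0, -0.3, 0, 0, 0], [1, 0, 0, 0, 0, 0, 0], [1, 0, 0, 0, 0, 0, 0], [1, 0, 0, 0, 0, 0, 0], [1, 0, 0, 0, 0, 0, 0]],
])

```text
t: 16.35
tool_pos: [0.4969, 0.1208, 0.1114]
orientation: [0.437, 3.109, 0.001]
force: [-3.9, 0.5, 11.3]
opening: 0.0251
```

```bash
python3 - <<'E'
from h import *
F=[]
for i in range(5):
    s=monitor.read_state();R,_=cv2.Rodrigues(s['orientation']);F.append((R.T@s['force']).round(1).tolist());w=pic('wrist')
print(F,s['t'],s['tool_pos'],s['opening'],np.degrees(np.arctan2(R[1,0],R[0,0])))
E
```

```text
[[3.9, -0.6, -11.3], [4.0, -1.7, -12.4], [4.2, -0.9, -11.8], [3.6, -1.2, -12.2], [2.4, -0.8, -11.6]] 16.55 [0.49684037 0.12079716 0.11136899] 0.025096186762632342 163.99076425034497
```

```bash
python3 -c "
from plant import job;print(job.close_job())"
```

```text
the job is handed in; nothing more can be done
None
```

I turned the table counter-clockwise by its handle to the station, where it clicked in with the empty saddle over the pointer. I then picked the large injector off the mat, lowered it into the saddle and handed in still gripping it at its middle. The job was handed in at about 16.6 s and reports no verdict.

**Last checks:**
- **Table:** the handle is within about 2 mm of its predicted place at the station.
- **Position:** the tool yaw is 163.99°, against 164° measured for the V. The injector's axis is about 110 mm up and level with the seat. It is within about 1 mm sideways. Lengthwise, most features agree to about 2 mm, but the outer support's end read about 4 mm off and I did not resolve that.
- **Load:** the tool pushes down with a steady 11.3 to 12.4 N, plus about 3.3 N of injector weight, so about 15 N rests on the saddle. The sideways force is only about 1 N, so both flanks should be sharing it.
- **Axial force:** 2 to 4 N along the injector remained after I eased it. I take it for friction in the V.
- **Bystanders:** the arm went near none of them, but I did not measure them again at the end.

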